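# Roll the aluminium offcut up the chute into its dip

## Task

Two round bar offcuts lie at the bottom of a twin-lane sloping chute; push the bare aluminium one up its own lane with your fingers, over the hump at the top, so that it comes to rest in the dip against the red stop plate, ready for deburring, and does not roll back when you let go. Roll or slide it gently: do not grip it, lift it off the chute or ram it. Leave the black bar at the bottom of its lane, and everything else on the bench, where it is.

Things in the scene. Friction and masses are not known exactly. Their poses are not given: they have to be found in the camera images.
- chute: Chute fixed to the bench, 240 x 300 mm on plan. Origin on the bench (z = 0) under its middle; z up, y points up the lanes towards the stop, x across. Two lanes centred on x = -55 and +55 mm, each 80 mm wide between blue rails 12 mm above the lane floor (middle rail 30 mm wide). Floor from y = -140 mm (25 mm above the bench) climbs at 8 degrees to the hump, then falls at 9 degrees to the stop plate.
- hump (a point): Lane floor height at the hump's crest, mid-way between the lanes: chute frame (0, +40, 50) mm. A bar left before the crest rolls back down to the lip; past it, it rolls into the dip by itself.
- lip (a point): Dark lip across the bottom of both lanes, mid-way between them: chute frame (0, -124, 37) mm, on its top. It stands 10 mm above the lane floor, is 10 mm thick along y and stops the bars rolling off; fingers can pass above it.
- stop_face (a point): Point on the face of the red stop plate, between the lanes: chute frame (0, +118, 60) mm. The plate spans both lanes, top 85 mm above the bench; the lane floor (bottom of the dip) is 38 mm above the bench there. A bar seated in the dip against it has its centre at y = +88 mm in the chute's frame, 73 mm above the bench.
- alu_bar: The bare aluminium bar offcut (silver-grey): solid smooth cylinder 60 mm in diameter, 74 mm long, 0.4 to 0.75 kg, slippery (friction about 0.3), free to roll. Origin at its centre, x along its axis (across the lane). Starts at the bottom of either lane, against the lip: centre at y = -99 mm in the chute's frame, 61 mm above the bench.
- black_bar: The black plastic bar offcut, same size and shape, at the bottom of the other lane. Origin at its centre, x along its axis. To be left alone.
- screwdriver: Bystander: screwdriver lying beside the chute. Origin at its underside, on the bench.
- screw_jar: Bystander: screw jar (60 mm across, 85 mm tall, red cap), standing. Origin at its underside, on the bench.
- timber_offcut: Bystander: timber offcut, 90 x 45 x 45 mm. Origin at its underside, on the bench.
- tape_roll: Bystander: roll of yellow tape, 96 mm across, 25 mm tall. Origin at its underside, on the bench.
- hammer: Bystander: hammer lying on the bench. Origin at its underside, on the bench.
- paint_tin: Bystander: tin, 90 mm across, 100 mm tall. Origin at its underside, on the bench.
There are look-alikes about, which are no part of the job. What is shaped like the alu_bar but pink or yellow is not meant.

How it is judged:
By the outcome, as a careful person would: the job done as asked, in the order asked, and still so for the second after the job is handed in, with the robot touching nothing.
It also fails if it takes over 38 s, if anything falls off the work surface, if the arm or the gripper's body presses on something with over 40 N, if the wrist force passes 120 N, or if a joint passes its speed limit or range.

## Robot

A 6-joint arm with a two-finger parallel gripper is mounted at the origin on the work surface. World frame = base frame: x ahead of the robot, y to its left, z up, the work surface at z = 0. Lengths are in m, angles in rad, forces in N, time in s.
With the tool pointing down it reaches from about 0.4 to 0.825 m from the base axis. Payload 7 kg.
Tool frame: the origin (TCP) lies at the very end of the fingers, on their centre line; the grasp point (between the pads) lies 19 mm behind it; y points along the fingers, z is the direction in which the jaws open and shut, and the axes are right-handed (so a half turn about y gives the same grasp; the last joint's range is limited). The gripper opens to 88 mm and grips with 3 to 60 N. Pads are 19 mm wide; open, the fingers measure 130 mm over their backs; the gripper's body (78 mm by 193 mm) begins 47 mm behind the grasp point.
Start: joints at [1.627, 0.359, 0.012, 0, -1.224, -0.288], TCP at [0.155, 0.657, 0.227] pointing down, gripper open.
Joint ranges: [-3.07, 3.07], [-1.43, 2.12], [-1.02, 1.25], [-3.03, 1.67], [-3.05, -0], [-3.03, 3.03]. Speed limits (rad/s): [2.39, 2.39, 3.01, 3.14, 3.14, 3.14].

## Interface

Orientations are given as [roll, pitch, yaw] about the fixed x, y, z axes, in that order (R = Rz(yaw) Ry(pitch) Rx(roll)).
In Python, from station import get_state, grab_frame, job_done, regions_of gives the robot as it stands.
- The arm moves only by the tool drive_tool, never from a script. Its argument "rows" is a list of rows, each a list of 3 entries, a list of its own where there are three numbers: the shift along the world's x, y, z as a fraction of full scale, then the turn about the world's z as a fraction of full scale, then the opening, from 0 (shut) to 1 (fully open). A call has 1 to 12 rows; each row is the pose to reach, as a shift and turn from the pose commanded when the call began; what a row does not reach only later rows make up. Full scale, the value 1, is 30 cm for a shift and 90 degrees for a turn. A row lasts 1/10 s, in which the tool goes at most 50 mm and 8.59 degrees, less where a joint would pass 70% of its speed; a pose out of reach is approached as far as the arm can. A call with a number of a shift or a turn outside -1 to 1 is refused whole. A call with a gripper value outside its range is refused whole. The fingers move at their own pace and stop on an object; "newtons" is the grip in N (left out, the last holds). Time passes only in rows, so rows that repeat a pose let the fingers close. It gives the time, the measured TCP pose, the force and the opening at its end, in the units of the state.
- get_state(): the state, without advancing time (a new reading comes with each control period).
- grab_frame(name): name is "side" or "top"; returns a dict with "img" (400x640x3 uint8, blue, green, red), "fx", "fy", "cx", "cy" (pixels), "T" (4x4, takes a point from camera to world coordinates). Camera axes: x right, y down, z forward; pixel columns grow to the right and rows downward; lengths in m; the calibration is good to about 2 mm. A picture is of the moment at which its call begins. There is no depth.
- job_done(): hands the job in, once; it reports no verdict.
Trained networks look in a picture, given as the dict that the camera call returned (one of the last four; its "shot" number tells which), for a name from the list of things; names that differ only in an ending like _2 or _b are one class to them, and where a whole thing is asked for, a point or a joint stands for the part that bears it (a point fixed in the world has none). Each returns a list of dicts, best first, with "confidence" (0 to 1); they miss things now and then, are a little off and sometimes report something else, mostly with a low value. They report only what shows in the picture. A call takes as long as a camera call. They do not tell look-alikes from the thing itself.
- regions_of(picture, thing): "pixels" (400x640 bool, what is visible of it) and "box" ([left, top, right, bottom] in pixels, round what is visible of it).
The state is a dict: "t": time; "q": joint angles; "qd": joint speeds; "joint_efforts": joint torques, N m; "eef_pos": TCP position; "ee_rot": TCP orientation; "force": force on the tool from outside, world axes, zero at the start; "moment": the same for the moment, N m; "width": finger opening in m.
Only numpy, scipy, OpenCV 4.12 (cv2) and the standard library are available. Lean on these libraries where they do the work, as an engineer would, in place of code of your own. Each camera call takes 0.05 s, during which the arm holds its last target. There are 200 camera calls.

## Working session

There is one attempt and no reset: what is moved stays moved. The work goes in short steps, Python scripts to look and compute and a tool call to move; the robot and the scene stay as the last step left them, time stands still between calls to the robot, and variables do not carry over. Pictures are saved under pics/ and viewed, about 8 in all and at most 12, crops included, and the job is handed in when it is done.

Besides the shell and the picture viewer there is one more tool, called after "Request:" in YAML: its name, and indented under it one key for each argument. drive_tool: Moves the arm, as the interface text tells. Its arguments: {"type":"object","properties":{"rows":{"type":"array"},"newtons":{"type":"number"}},"required":["rows"]}

```bash
mkdir -p pics
python3 - <<'E'
from station import *
import cv2,numpy as np
s=get_state();print(s['t'],s['eef_pos'],s['ee_rot'],s['width'],s['force'])
for n in("top","side"):
    f=grab_frame(n);cv2.imwrite(f"pics/{n}0.png",f["img"]);print(n,f["fx"],f["fy"],f["cx"],f["cy"],np.round(f["T"],4).tolist())
    for t in("chute","alu_bar","black_bar","hump","lip","stop_face"):
        for r in regions_of(f,t)[:3]:
            ys,xs=np.nonzero(r["pixels"]);print(n,t,round(r["confidence"],2),np.round(r["box"]),xs.mean().round(1),ys.mean().round(1))
E
```

```text
0.0 [0.15497045 0.65643492 0.22559689] [-1.56905123e+00  1.23387128e-04  2.90967187e+00] 0.0873750986738295 [-0.28756218 -0.68735384  0.15314986]
top 381.5524963414644 381.5524963414644 323.865419459816 198.3365007177956 [[-0.0004, -0.9923, 0.1239, 0.4112], [-1.0, 0.0004, 0.0003, -0.0097], [-0.0004, -0.1239, -0.9923, 1.2653], [0.0, 0.0, 0.0, 1.0]]
top chute 0.97 [297. 154. 392. 235.] 340.5 194.3
top alu_bar 0.81 [411. 190. 438. 216.] 422.1 202.5
top alu_bar 0.78 [361. 198. 384. 224.] 372.2 211.1
top alu_bar 0.63 [412. 236. 444. 261.] 428.1 246.3
top black_bar 0.79 [367. 163. 388. 192.] 374.7 176.5
top hump 0.57 [297. 152. 393. 239.] 340.5 194.3
top stop_face 0.61 [295. 152. 392. 235.] 339.2 194.7
side 432.86660321561845 432.86660321561845 320.0956248875187 198.92087126145248 [[0.8848, -0.2927, 0.3626, 0.0555], [-0.466, -0.5496, 0.6934, -0.9253], [-0.0037, -0.7825, -0.6227, 0.8849], [0.0, 0.0, 0.0, 1.0]]
side chute 0.79 [293. 171. 404. 267.] 341.1 217.2
side chute 0.5 [387. 185. 409. 218.] 397.0 201.4
side chute 0.47 [279. 215. 304. 262.] 291.4 243.9
side alu_bar 0.9 [326. 282. 355. 322.] 338.9 300.2
side alu_bar 0.8 [369. 261. 403. 291.] 384.1 275.1
side alu_bar 0.61 [325. 218. 360. 247.] 342.0 231.5
side black_bar 0.68 [363. 207. 393. 238.] 376.9 221.2
side black_bar 0.32 [288. 165. 408. 268.] 341.1 216.8
side hump 0.91 [293. 170. 403. 266.] 340.8 216.9
side lip 0.75 [291. 169. 412. 267.] 341.0 217.2
side stop_face 0.72 [292. 171. 402. 268.] 341.3 216.8
side stop_face 0.51 [256. 119. 283. 155.] 268.0 135.1
```

Run:
```python
import cv2
a=cv2.imread("pics/top0.png")[125:285,270:470];cv2.imwrite("pics/c1.png",cv2.resize(a,None,fx=4,fy=3.75*4/3.75*0.9375,interpolation=cv2.INTER_CUBIC)[:600])
b=cv2.imread("pics/side0.png")[150:330,240:440+40];cv2.imwrite("pics/c2.png",cv2.resize(b,None,fx=3.3,fy=3.3,interpolation=cv2.INTER_CUBIC))
```

```text
(no output)
```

View pics/c1.png

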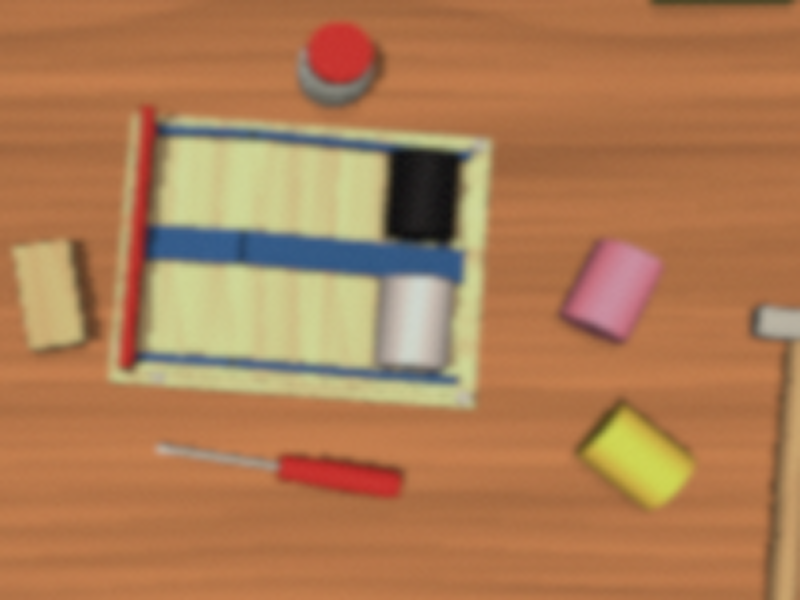

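View pics/c2.png

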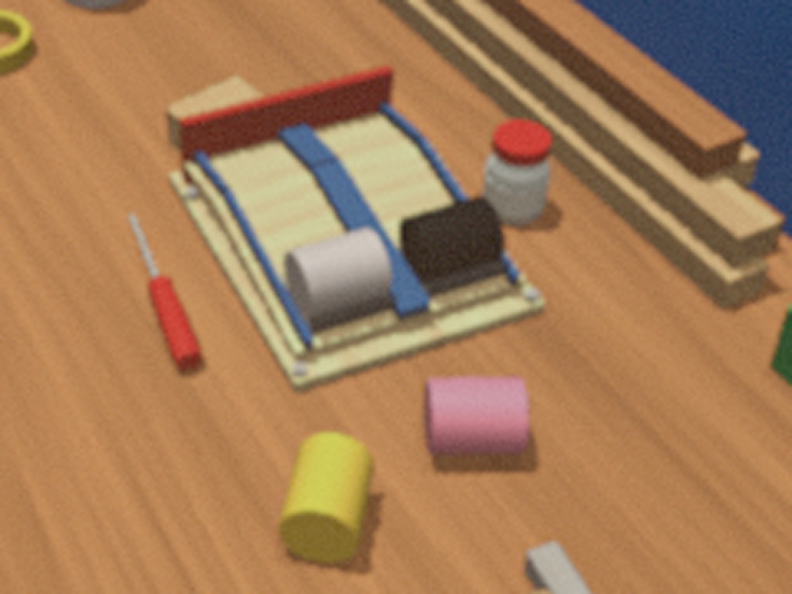

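View pics/side0.png

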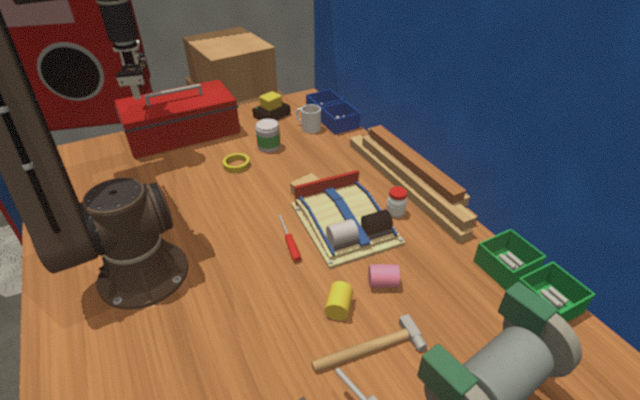

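The silver bar is in the near (lower-x) lane, at about (373,210) in the top picture. The black bar is at about (375,177). The stop plate is to the left, towards world +y. Next I fit the chute pose.

```bash
cat > h.py <<'E'
from station import *
import cv2,numpy as np
from scipy.optimize import least_squares
def proj(f,P):
    T=np.array(f["T"]);p=(np.asarray(P)-T[:3,3])@T[:3,:3]
    return np.c_[f["fx"]*p[:,0]/p[:,2]+f["cx"],f["fy"]*p[:,1]/p[:,2]+f["cy"]]
def ch(x,y,th,P):
    c,s=np.cos(th),np.sin(th);return np.asarray(P)@np.array([[c,-s,0],[s,c,0],[0,0,1]]).T+[x,y,0]
def bar(n=40,y=-.099,z=.061,x=-.055):
    a=np.linspace(0,2*np.pi,n);return np.array([[x+e,y+.03*np.cos(t),z+.03*np.sin(t)] for e in(-.037,.037) for t in a])
E
python3 - <<'E'
from h import *
ft,fs=grab_frame("top"),grab_frame("side")
def box(f,P):
    q=proj(f,P);return np.r_[q.min(0),q.max(0)]
best=lambda f,t,m:next(np.array(r["box"],float) for r in regions_of(f,t) if abs(r["box"][0]-m)<8)
bs=[]
for f,m in((ft,((361,-.055),(367,.055))),(fs,((325,-.055),(363,.055)))):
    for (l,x),t in zip(m,("alu_bar","black_bar")):
        bs.append((f,x,best(f,t,l)))
# corners of base on bench (top picture crop) and stop plate top ends
cor=np.array([[492,140],[475,407],[110,380],[135,112]])/[4,3.75]+[270,125]
C=[[.12,-.15,.01],[-.12,-.15,.01],[-.12,.15,.01],[.12,.15,.01]]
sp=np.array([[148,106],[127,368]])/[4,3.75]+[270,125]; S=[[.115,.121,.085],[-.115,.121,.085]]
def res(p,w=(1,1,1)):
    r=[w[0]*(box(f,ch(*p,bar(x=x)))-b) for f,x,b in bs]
    r+=[w[1]*(proj(ft,ch(*p,C))-cor).ravel(),w[2]*(proj(ft,ch(*p,S))-sp).ravel()];return np.concatenate(r)
for w in((1,1,1),(1,0,0),(0,1,1)):
    o=least_squares(res,[.4,-.05,0],args=(w,),loss="soft_l1");p=o.x
    print(w,np.round(p,4),"rms",np.sqrt(np.mean(o.fun**2)).round(2))
    if w==(1,1,1):
        print(np.round(o.fun,1))
        im=cv2.resize(fs["img"][150:290,270:430],None,fx=4,fy=4);im2=cv2.resize(ft["img"][140:250,280:410],None,fx=5,fy=5)
        P=np.r_[bar(),bar(x=.055)]
        for P,c in((P,(0,0,255)),(np.array([[-.055,y,.061+.1405*(y+.099)-.03] for y in np.linspace(-.1,.04,30)]),(0,200,0)),(np.array(S+C),(255,0,255))):
            for u,v in proj(fs,ch(*p,P)):cv2.circle(im,(int((u-270)*4+2),int((v-150)*4+2)),1,c,-1)
            for u,v in proj(ft,ch(*p,P)):cv2.circle(im2,(int((u-280)*5+2),int((v-140)*5+2)),1,c,-1)
        o=np.zeros((560+0,640,3),np.uint8);cv2.imwrite("pics/fs.png",im);cv2.imwrite("pics/ft.png",im2)
        print("alu",ch(*p,[[-.055,-.099,.061],[-.055,-.155,.053],[-.055,.04,.08],[-.055,.088,.073]]).round(4).tolist())
E
```

```text
(1, 1, 1) [ 0.582  -0.0771 -0.0812] rms 19.0
[  0.2   0.6  -0.2   3.1   3.1   2.5   2.3  -2.8  -0.1 -62.1   5.1 -78.5
   0.3  -0.6   0.7   0.2  -1.5   0.   -1.5   0.4  -1.4   0.2  -1.3   0.4
   3.1  -1.3   2.    1.3]
alu [[0.5192, -0.1713, 0.061], [0.5147, -0.2272, 0.053], [0.5305, -0.0328, 0.08], [0.5344, 0.015, 0.073]]
(1, 0, 0) [ 0.5749 -0.0756 -0.0063] rms 18.8
(0, 1, 1) [ 0.5828 -0.0799 -0.0812] rms 1.03
```

View pics/ft.png

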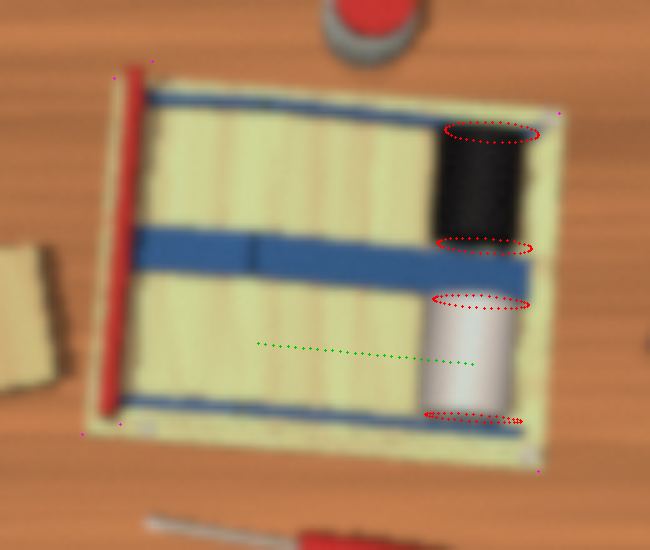

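View pics/fs.png

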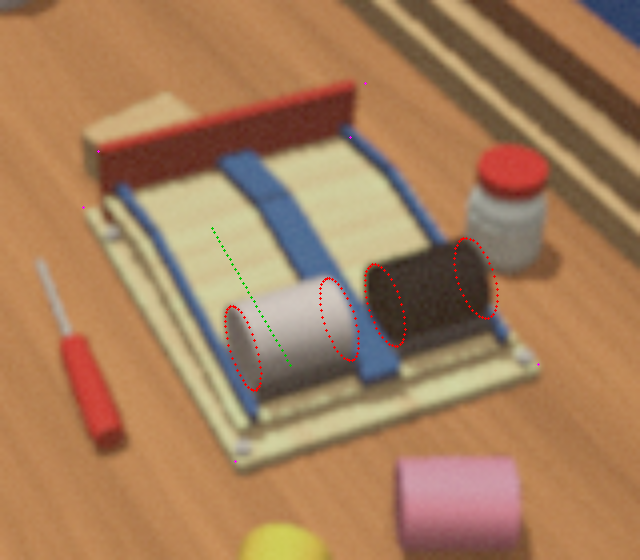

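The fit is good to about 4 mm. The lane runs along about (0.081, 0.997) and the bar is near (0.52, −0.17). I'll carry the shut fingers over high, turning −81° so the jaws lie across the lane.

Request:
drive_tool:
  rows:
    - [[0.05, -0.05, 0], -0.02, 0]
    - [[0.15, -0.15, 0], -0.05, 0]
    - [[0.25, -0.25, 0], -0.08, 0]
    - [[0.35, -0.35, 0], -0.11, 0]
    - [[0.45, -0.45, 0], -0.14, 0]
    - [[0.55, -0.55, 0], -0.17, 0]
    - [[0.65, -0.65, 0], -0.2, 0]
    - [[0.75, -0.75, 0], -0.23, 0]
    - [[0.85, -0.85, 0], -0.26, 0]
    - [[0.92, -0.92, 0], -0.28, 0]
    - [[0.97, -0.97, 0], -0.3, 0]
    - [[1, -1, 0], -0.3, 0]

```text
t: 2.2
eef_pos: [0.4562, 0.355, 0.2267]
ee_rot: [-1.571, 0.0, 2.436]
force: [0.3, 1.1, -0.7]
width: 0.0016
```

Request:
drive_tool:
  rows:
    - [[0.02, -0.05, 0], -0.02, 0]
    - [[0.04, -0.15, 0], -0.05, 0]
    - [[0.06, -0.25, 0], -0.08, 0]
    - [[0.08, -0.35, 0], -0.11, 0]
    - [[0.1, -0.45, 0], -0.14, 0]
    - [[0.12, -0.55, 0], -0.17, 0]
    - [[0.14, -0.65, 0], -0.2, 0]
    - [[0.16, -0.75, 0], -0.23, 0]
    - [[0.18, -0.85, 0], -0.26, 0]
    - [[0.2, -0.92, 0], -0.28, 0]
    - [[0.2, -0.97, 0], -0.3, 0]
    - [[0.2, -1, 0], -0.3, 0]

```text
t: 3.4
eef_pos: [0.5146, 0.0559, 0.2265]
ee_rot: [-1.571, -0.0, 1.965]
force: [-0.3, -0.0, 0.2]
width: 0.0005
```

Request:
drive_tool:
  rows:
    - [[0, -0.05, 0], -0.02, 0]
    - [[0, -0.15, 0], -0.05, 0]
    - [[0, -0.25, 0], -0.08, 0]
    - [[0, -0.35, 0], -0.11, 0]
    - [[0, -0.45, 0], -0.14, 0]
    - [[0, -0.55, 0], -0.17, 0]
    - [[0, -0.65, 0], -0.2, 0]
    - [[0, -0.75, 0], -0.23, 0]
    - [[0, -0.85, 0], -0.26, 0]
    - [[0, -0.92, 0], -0.29, 0]
    - [[0, -0.97, 0], -0.304, 0]
    - [[0, -0.97, 0], -0.304, 0]

```text
t: 4.6
eef_pos: [0.5149, -0.2353, 0.2263]
ee_rot: [-1.57, 0.0, 1.488]
force: [-0.1, 0.8, -0.2]
width: 0.0005
```

Request:
drive_tool:
  rows:
    - [[0, 0, -0.06], 0, 0]
    - [[0, 0, -0.16], 0, 0]
    - [[0, 0, -0.26], 0, 0]
    - [[0, 0, -0.36], 0, 0]
    - [[0, 0, -0.44], 0, 0]
    - [[0, 0, -0.5], 0, 0]
    - [[0, 0, -0.54], 0, 0]
    - [[0, 0, -0.56], 0, 0]
    - [[0, 0, -0.57], 0, 0]
    - [[0, 0, -0.57], 0, 0]

```text
t: 5.6
eef_pos: [0.5154, -0.2339, 0.0559]
ee_rot: [-1.571, 0.0, 1.49]
force: [0.4, -0.5, -0.3]
width: 0.0007
```

Run:
```python
from h import *
f,g=grab_frame("side"),grab_frame("top")
a=cv2.resize(f["img"][150:290,270:430],(640,560));b=cv2.resize(g["img"][140:250,280:440],(160,110))
cv2.imwrite("pics/s2.png",a)
s=get_state();print(s["eef_pos"],s["force"])
```

```text
[ 0.5156461  -0.234131    0.05636358] [ 0.01133545 -1.05090064  0.76259158]
```

View pics/s2.png

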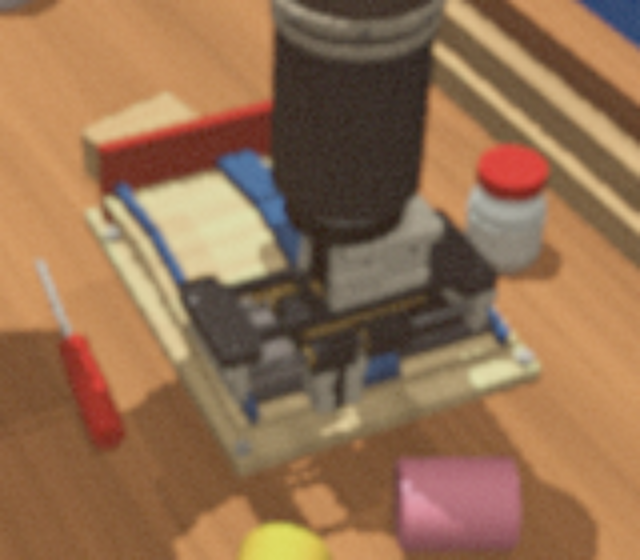

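The fingers are behind the bar, clear of it and of the lip, and slightly right of the lane centre (tips at about (338,400) in the crop). I start the slow push.

Request:
drive_tool:
  rows:
    - [[-0.005, 0.02, -0.005], 0, 0]
    - [[-0.008, 0.04, -0.006], 0, 0]
    - [[-0.006, 0.06, -0.006], 0, 0]
    - [[-0.004, 0.08, -0.005], 0, 0]
    - [[-0.002, 0.1, -0.003], 0, 0]
    - [[0, 0.125, 0.001], 0, 0]
    - [[0.002, 0.15, 0.004], 0, 0]
    - [[0.004, 0.18, 0.008], 0, 0]
    - [[0.006, 0.21, 0.013], 0, 0]
    - [[0.009, 0.24, 0.017], 0, 0]
    - [[0.011, 0.27, 0.021], 0, 0]
    - [[0.014, 0.3, 0.025], 0, 0]

```text
t: 6.9
eef_pos: [0.5192, -0.1432, 0.0631]
ee_rot: [-1.571, 0.0, 1.49]
force: [-0.1, -2.5, 1.8]
width: 0.0006
```

Run:
```python
from h import *
f,g=grab_frame("side"),grab_frame("top")
cv2.imwrite("pics/s3.png",np.hstack([cv2.resize(f["img"][160:280,280:410],(520,480)),cv2.resize(g["img"][140:260,295:365],(280,480))]))
s=get_state();print(s["eef_pos"],s["force"])
for n,k in(("s",f),("t",g)):
  for t in("alu_bar","black_bar"):
    print(n,t,[(np.round(r["box"]).tolist(),round(r["confidence"],2)) for r in regions_of(k,t)[:4]])
```

```text
[ 0.51951546 -0.14273182  0.06312968] [ 0.44891882  0.01099908 -0.74549005]
s alu_bar [([368.0, 262.0, 401.0, 288.0], 0.95), ([326.0, 278.0, 353.0, 324.0], 0.81), ([318.0, 212.0, 350.0, 232.0], 0.49)]
s black_bar [([363.0, 210.0, 391.0, 235.0], 0.92)]
t alu_bar [([414.0, 233.0, 444.0, 264.0], 0.78), ([412.0, 188.0, 435.0, 217.0], 0.69), ([302.0, 154.0, 390.0, 234.0], 0.57)]
t black_bar [([366.0, 164.0, 384.0, 176.0], 0.7)]
```

View pics/s3.png

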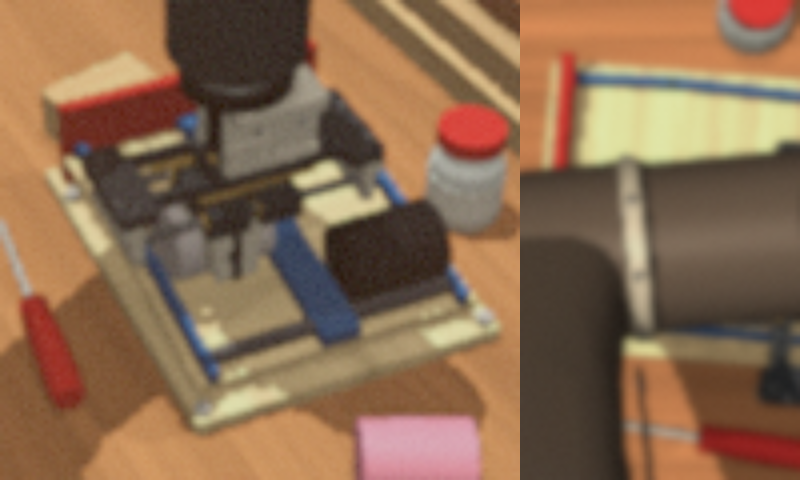

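The bar is rolling up ahead of the fingers and the black bar hasn't moved. The bar centre is about 70 mm short of the crest. I'll carry on more slowly.

Request:
drive_tool:
  rows:
    - [[-0.004, 0.02, 0.002], 0, 0]
    - [[-0.005, 0.045, 0.006], 0, 0]
    - [[-0.004, 0.07, 0.01], 0, 0]
    - [[-0.003, 0.095, 0.013], 0, 0]
    - [[-0.001, 0.12, 0.017], 0, 0]
    - [[0, 0.14, 0.02], 0, 0]
    - [[0.002, 0.16, 0.022], 0, 0]
    - [[0.003, 0.18, 0.025], 0, 0]
    - [[0.005, 0.195, 0.027], 0, 0]
    - [[0.006, 0.21, 0.03], 0, 0]
    - [[0.007, 0.225, 0.032], 0, 0]
    - [[0.008, 0.24, 0.034], 0, 0]

```text
t: 8.4
eef_pos: [0.5216, -0.0718, 0.0733]
ee_rot: [-1.571, 0.0, 1.49]
force: [-1.4, -2.0, 2.4]
width: 0.0003
```

Request:
drive_tool:
  rows:
    - [[0.001, 0.012, 0.001], 0, 0]
    - [[0.002, 0.024, 0.001], 0, 0]
    - [[0.003, 0.036, 0.001], 0, 0]
    - [[0.004, 0.05, 0.001], 0, 0]
    - [[0.005, 0.065, 0.001], 0, 0]
    - [[0.005, 0.08, 0], 0, 0]
    - [[0.006, 0.09, 0], 0, 0]
    - [[0.006, 0.09, 0], 0, 0]
    - [[0.006, 0.09, 0], 0, 0]
    - [[0.006, 0.09, 0], 0, 0]

```text
t: 9.4
eef_pos: [0.5234, -0.0452, 0.0733]
ee_rot: [-1.571, 0.0, 1.49]
force: [-0.2, 0.4, -0.8]
width: 0.0003
```

Run:
```python
from h import *
f,g=grab_frame("side"),grab_frame("top")
cv2.imwrite("pics/s4.png",np.hstack([cv2.resize(f["img"][160:280,280:410],(520,480)),cv2.resize(g["img"][140:260,295:365],(280,480))]))
s=get_state();print(s["eef_pos"],s["force"])
```

```text
[ 0.52344117 -0.04521776  0.07324004] [ 0.14842348 -0.11632494  0.41414276]
```

View pics/s4.png

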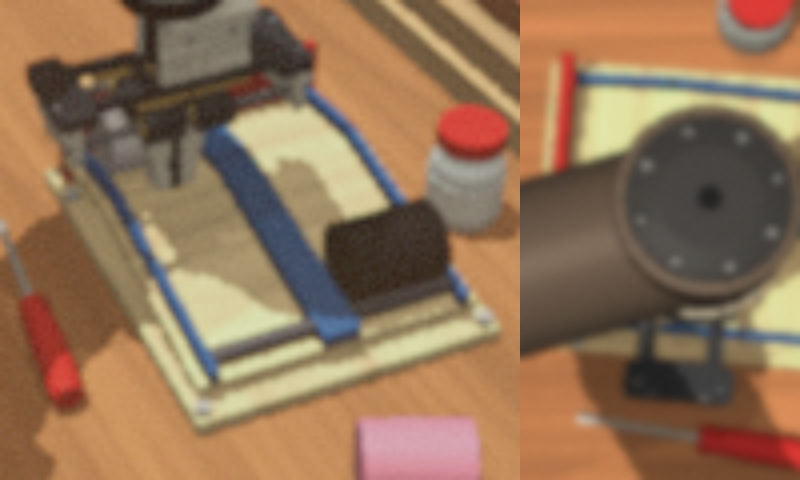

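The fingers are past y ≈ +27 mm in the chute frame with no contact force, so the bar must be past the crest. I'll back off straight, rise, then check.

Request:
drive_tool:
  rows:
    - [[-0.003, -0.03, 0], 0, 0]
    - [[-0.006, -0.08, 0], 0, 0]
    - [[-0.008, -0.1, 0.03], 0, 0]
    - [[-0.01, -0.12, 0.12], 0, 0]
    - [[-0.01, -0.15, 0.24], 0, 0]
    - [[-0.01, -0.25, 0.36], 0, 0]
    - [[-0.01, -0.38, 0.48], 0, 0]
    - [[-0.01, -0.5, 0.56], 0, 0]
    - [[-0.01, -0.62, 0.6], 0, 0]
    - [[-0.01, -0.74, 0.6], 0, 0]
    - [[-0.01, -0.82, 0.6], 0, 0]
    - [[-0.01, -0.85, 0.6], 0, 0]

```text
t: 10.7
eef_pos: [0.5195, -0.3029, 0.2537]
ee_rot: [-1.571, 0.0, 1.487]
force: [-0.8, 0.4, -0.8]
width: -0.0
```

Run:
```python
from h import *
f,g=grab_frame("side"),grab_frame("top")
cv2.imwrite("pics/s5.png",np.hstack([cv2.resize(f["img"][150:290,270:430],(460,400)),cv2.resize(g["img"][135:255,280:382],(340,400))]))
s=get_state();print(s["t"],s["eef_pos"],s["force"])
p=[.582,-.077,-.0812]
for n,k in(("s",f),("t",g)):
  q=proj(k,ch(*p,bar(y=.088,z=.073)));print(n,"want",q.min(0).round(),q.max(0).round())
  for t in("alu_bar","black_bar"):
    print(n,t,[(np.round(r["box"]).tolist(),round(r["confidence"],2)) for r in regions_of(k,t)[:4]])
```

```text
10.8 [ 0.51978901 -0.30151825  0.2533426 ] [ 0.19331811 -0.05398471 -0.47036303]
s want [302. 180.] [331. 204.]
s alu_bar [([325.0, 282.0, 355.0, 323.0], 0.96), ([370.0, 262.0, 403.0, 289.0], 0.93), ([300.0, 178.0, 331.0, 205.0], 0.64)]
s black_bar [([360.0, 208.0, 392.0, 236.0], 0.88), ([288.0, 175.0, 319.0, 194.0], 0.67)]
t want [306. 193.] [327. 219.]
t alu_bar [([413.0, 235.0, 445.0, 262.0], 0.95), ([302.0, 192.0, 325.0, 220.0], 0.64), ([412.0, 192.0, 429.0, 216.0], 0.64), ([298.0, 153.0, 353.0, 231.0], 0.48)]
t black_bar []
```

View pics/s5.png

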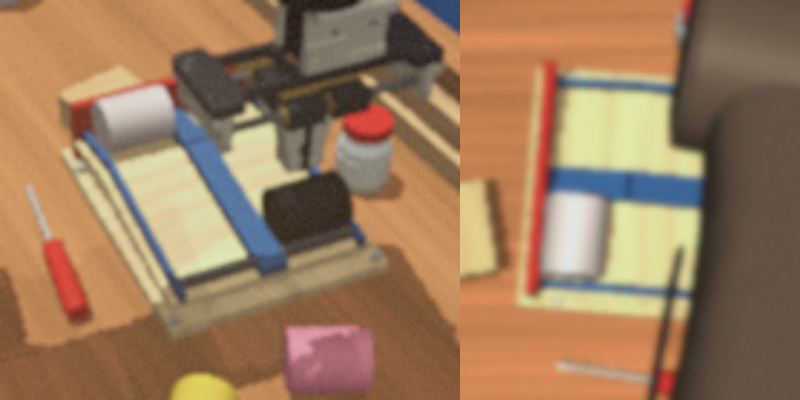

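The silver bar is seated against the red plate: side box (300–331, 178–205) against an expected (302–331, 180–204). The black bar is still at the lip and the gripper is well clear at z = 0.25 m. I'm handing in.

```bash
python3 -c "
from station import *
print(job_done())"
```

```text
the job is handed in; nothing more can be done
None
```

The aluminium bar is seated in the dip against the red stop plate, and I handed the job in at about 10.8 s of the 38 s allowed. I pushed it slowly up its lane with the shut fingers until it rolled over the hump by itself. The force readings printed after each move were under about 4 N. I then backed off and raised the gripper clear.

**Final checks:**
- **Aluminium bar:** its outline matches the predicted seated position within about 2 px in the side view. In the top view it is up to 4 px (about 13 mm) nearer the plate than predicted. My chute fit was already a few millimetres off in that direction.
- **Black bar:** the side view shows it still at the lip. In the last top view the arm hid it, so that view could not confirm it.
- **Everything else:** the screwdriver, jar, timber and pink bar look undisturbed in the last picture. Not every other item was in that last crop.

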